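# Hook the blue gauge case shut

## Task

The blue gauge case is packed and about to be carried off: swing the steel hook on its lid round, by its black knob, until it is fully home on the brass stud, and let go of it. The yellow case is still to be filled, so leave its hook as it is.

Things in the scene. Friction and masses are not known exactly. Their poses are not given: they have to be found in the camera images.
- blue_case_hook (a joint): Swing angle (rad) of the blue case's hook about its upright pivot: 0 = fully closed against its stop, brass stud at the bottom of the hook's jaw; grows counter-clockwise seen from above as it opens, to 1.75. So it closes clockwise. It moves level, with light friction (under 1 N at the knob), and stays where it is left.
- blue_case_knob (a point): Centre, half-way up, of the round upright black knob near the free end of the blue case's flat steel hook: 16 mm in diameter, 37 mm tall, foot at z = 0.053, top at z = 0.090. Fixed to the hook, 85 mm from the pivot axis. Nothing else on the case is higher than z = 0.059. +y of the point points from pivot to knob.
- blue_case_pivot (a point): Hook's pivot axis at lid height (z = 0.045) on the blue case, a shut steel box 150 (x) x 180 (y) x 45 mm, fixed to the bench. Axes of the case: z up, +y from the pivot to the brass stud (14 mm head) 55 mm away. Case's middle: 30 mm in -x, 40 mm in +y from here. Closed, the knob lies 85 mm in +y from here, past the stud; open, it is swung towards -x.
- yellow_case_knob (a point): The same knob on the hook of the yellow case, which is otherwise just like the blue one and stands to the left or right of it, hook open: to be left alone. Point half-way up the knob; +y of the point points from that hook's pivot, 85 mm away, to the knob.
Not all that is in view belongs to the job. There is more than one size of the part that bears blue_case_hook; the job needs the largest.

How it is judged (in metres and radians):
At the end, for the whole second after the job is handed in: The blue case's hook is within 0.17 rad (10 degrees) of fully closed, with the brass stud inside its jaw, and at rest; the yellow case's knob is within 15 mm of where it was at the start (value of joint blue_case_hook below 0.17 rad and velocity of joint blue_case_hook between -0.05 and 0.05 rad/s and distance of yellow_case_knob from where it was at the start of the episode below 0.015 m); the robot touches nothing.
It fails at once if the yellow case's hook is moved (its knob by more than 20 mm) (distance of yellow_case_knob from where it was at the start of the episode above 0.02 m).
It also fails if it takes over 29 s, if anything falls off the work surface, if the arm or the gripper's body presses on something with over 40 N, if the wrist force passes 120 N, or if a joint passes its speed limit or range.

## Robot

A 6-joint arm with a two-finger parallel gripper is mounted at the origin on a cart in front of the work surface, level with it; the furniture and walls round the work are solid. World frame = base frame: x ahead of the robot, y to its left, z up, the work surface at z = 0. Lengths are in mm, angles in rad, forces in N, time in s.
With the tool pointing down it reaches from about 350 to 975 mm from the base axis. Payload 7.1 kg.
Tool frame: the origin (TCP) lies at the very end of the fingers, on their centre line; the grasp point (between the pads) lies 19 mm behind it; z points along the fingers, x is the direction in which the jaws open and shut, and the axes are right-handed (so a half turn about z gives the same grasp; the last joint's range is limited). The gripper opens to 88 mm and grips with 3 to 60 N. Pads are 20 mm wide; open, the fingers measure 115 mm over their backs; the gripper's body (75 mm by 178 mm) begins 61 mm behind the grasp point.
Start: joints at [-1.203, 0.423, 1.63, -0, 1.089, -0.019], TCP at [235.783, -578.802, 222.675] pointing down, gripper open.
Joint ranges: [-3, 3], [-0.9, 2.11], [0.09, 2.58], [-1.31, 4.45], [0.11, 2.69], [-2.54, 2.54]. Speed limits (rad/s): [2.39, 2.39, 3.01, 3.14, 3.14, 3.14].

## Interface

Orientations are given as a rotation vector (axis times angle).
In Python, from workcell import * gives the robot as it stands.
- The arm moves only by the tool arm_command, never from a script. Its argument "increments" is a list of rows, each a list of 2 entries, a list of its own where there are three numbers: the shift along the tool's x, y, z in cm, then the turn about the tool's z in degrees. In form: [[[dx, dy, dz], turn], ...]. A call has 1 to 20 rows; each row shifts and turns the pose as measured when the row begins, along the tool's axes as they then stand; what a row does not reach is not made up. A row lasts 1/10 s, in which the tool goes at most 50 mm and 8.59 degrees, less where a joint would pass 70% of its speed; a pose out of reach is approached as far as the arm can. A call is refused whole if a number of a shift passes 5 or a number of a turn 8.59, either way. A call with a gripper value outside its range is refused whole. "gripper" is the opening, from 0 (shut) to 1 (fully open), set as the call begins (left out, the last holds). The fingers move at their own pace and stop on an object; the grip force is fixed at half the most. Time passes only in rows, so rows that do not move let the fingers close. It gives the time, the measured TCP pose, the force and the opening at its end, in the units of the state.
- get_obs(): the state, without advancing time (a new reading comes with each control period).
- get_image(name): name is "scene" or "side" or "wrist"; returns the picture (420x560x3 uint8, red, green, blue); there is no depth.
- camera_params(name): a dict with "K" (3x3 intrinsics, pixels), "rvec" (rotation vector, rad) and "tvec" (3), from world to camera coordinates, as OpenCV has them; the wrist camera has in their place "T_tool_cam" (4x4, takes a point from camera to tool coordinates, whose origin is the TCP and whose axes are the tool frame's). Camera axes: x right, y down, z forward; pixel columns grow to the right and rows downward; lengths in mm; the calibration is good to about 2 mm. A picture is of the moment at which its call begins: read the wrist's pose just before it. camera_params takes no time and is no camera call.
- close_job(): hands the job in, once; it reports no verdict.
The state is a dict: "t": time; "qpos": joint angles; "qvel": joint speeds; "joint_torque": joint torques, N m; "ee_pos": TCP position; "orientation": TCP orientation; "ft_force": force on the tool from outside, world axes, zero at the start; "moment": the same for the moment, N m; "width": finger opening in mm.
Only numpy, scipy, OpenCV 4.12 (cv2) and the standard library are available. Lean on these libraries where they do the work, as an engineer would, in place of code of your own. Each camera call takes 0.05 s, during which the arm holds its last target.

## Working session

There is one attempt and no reset: what is moved stays moved. The work goes in short steps, Python scripts to look and compute and a tool call to move; the robot and the scene stay as the last step left them, time stands still between calls to the robot, and variables do not carry over. Pictures are saved under pics/ and viewed, and the job is handed in when it is done.

Besides the shell and the picture viewer there is one more tool, called after "Request:" as name(argument=value, ...), one argument or row to a line, values as JSON. arm_command: Moves the arm, as the interface text tells. Its arguments: {"type":"object","properties":{"increments":{"type":"array","items":{"type":"array"}},"gripper":{"type":"number"}},"required":["increments"]}

```bash
mkdir -p pics; ls
python3 - <<'E'
from workcell import *
import cv2
o=get_obs(); print(o)
for n in ["scene","side","wrist"]:
    cv2.imwrite(f"pics/{n}0.png",get_image(n)[:,:,::-1])
    print(n,camera_params(n))
E
```

```text
pics
{'t': 0.0, 'qpos': array([-1.20301238e+00,  4.23813514e-01,  1.63067700e+00,  1.83714204e-05,
        1.08858599e+00, -1.89955099e-02]), 'qvel': array([ 0.00054084, -0.00057011, -0.00111803,  0.00063776,  0.00067358,
       -0.0002108 ]), 'joint_torque': array([ 4.58402083e-04, -5.44622183e+01, -2.73661637e+01,  6.45314832e-02,
        2.27107422e-02, -1.43702177e-04]), 'ee_pos': array([ 235.58998941, -578.30925353,  221.92386207]), 'orientation': array([-2.60623600e+00,  1.75262747e+00,  1.89393222e-03]), 'ft_force': array([-0.8597909 , -0.0790845 , -0.80108093]), 'moment': array([-0.04066845, -0.06557804, -0.03132372]), 'width': 87.8069150997623}
scene {'K': array([[441.01263542,   0.        , 283.28931189],
       [  0.        , 441.01263542, 205.42167496],
       [  0.        ,   0.        ,   1.        ]]), 'rvec': array([ 1.40218161, -2.28726041,  0.82652563]), 'tvec': array([298.66880175, 512.46387067, 593.61356707])}
side {'K': array([[480.86256887,   0.        , 284.09992165],
       [  0.        , 480.86256887, 219.31831397],
       [  0.        ,   0.        ,   1.        ]]), 'rvec': array([ 0.23154819, -2.61072881,  1.51260507]), 'tvec': array([684.47410488, 120.25277174, 843.45388217])}
wrist {'K': array([[318.25718818,   0.        , 279.86834768],
       [  0.        , 318.25718818, 213.91013198],
       [  0.        ,   0.        ,   1.        ]]), 'T_tool_cam': array([[ 9.99998761e-01, -1.57191105e-03,  8.96043820e-05,
        -7.55783688e-01],
       [ 1.49008453e-03,  9.63253858e-01,  2.68588503e-01,
        -7.32454905e+01],
       [-5.08509003e-04, -2.68588036e-01,  9.63255007e-01,
        -1.62354865e+02],
       [ 0.00000000e+00,  0.00000000e+00,  0.00000000e+00,
         1.00000000e+00]])}
```

View pics/scene0.png

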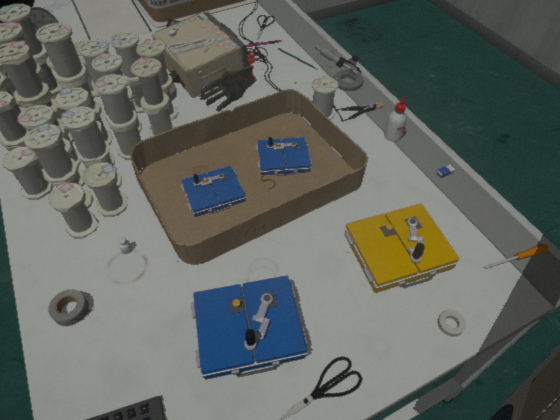

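View pics/side0.png

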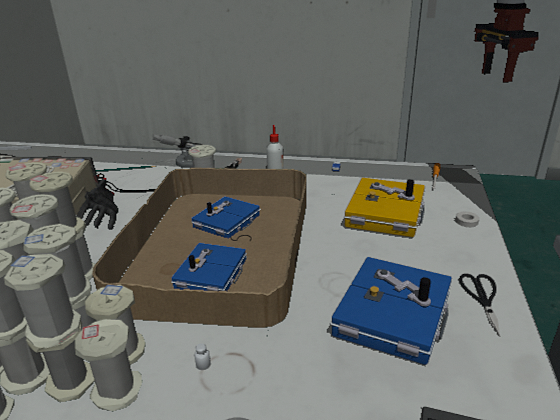

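View pics/wrist0.png

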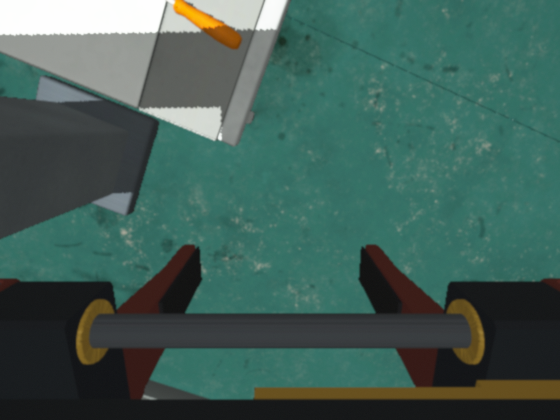

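The full-size blue case is at scene (250,325) and side (390,305), with two small look-alikes in the tray. The knob is near scene (250,338) and side (424,290), the stud near scene (236,303). Next I'll enlarge that area and measure.

```bash
python3 - <<'E'
import cv2,numpy as np
a=cv2.imread("pics/scene0.png")[265:385,180:320]; b=cv2.imread("pics/side0.png")[250:365,320:460]
a=cv2.resize(a,None,fx=4,fy=4,interpolation=cv2.INTER_CUBIC);b=cv2.resize(b,None,fx=4,fy=4,interpolation=cv2.INTER_CUBIC)
cv2.imwrite("pics/za.png",a);cv2.imwrite("pics/zb.png",b)
E
cat > h.py <<'E'
import numpy as np,cv2
from workcell import *
def P(n):
    p=camera_params(n);R=cv2.Rodrigues(p["rvec"])[0];return p["K"],R,p["tvec"]
def ray(n,uv):
    K,R,t=P(n);d=R.T@np.linalg.inv(K)@np.array([uv[0],uv[1],1.]);return -R.T@t,d
def onz(n,uv,z):
    c,d=ray(n,uv);return c+d*(z-c[2])/d[2]
def tri(u1,u2,n1="scene",n2="side"):
    c1,d1=ray(n1,u1);c2,d2=ray(n2,u2)
    s=np.linalg.lstsq(np.c_[d1,-d2],c2-c1,rcond=None)[0]
    a=c1+s[0]*d1;b=c2+s[1]*d2;return (a+b)/2,np.linalg.norm(a-b)
def proj(n,X):
    K,R,t=P(n);return cv2.projectPoints(np.array([X],float),cv2.Rodrigues(R)[0],t,K,None)[0][0,0]
E
```

```text
(no output)
```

View pics/za.png

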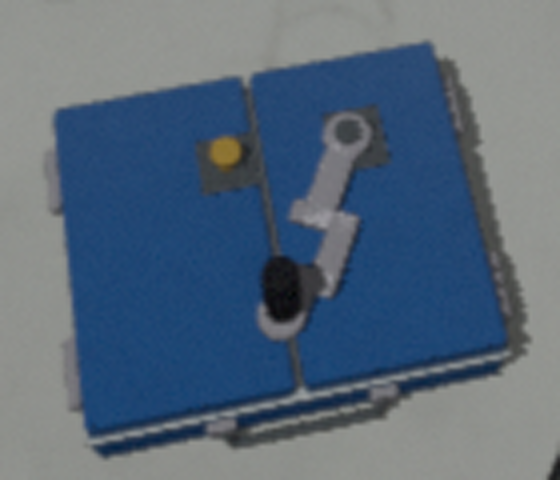

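View pics/zb.png

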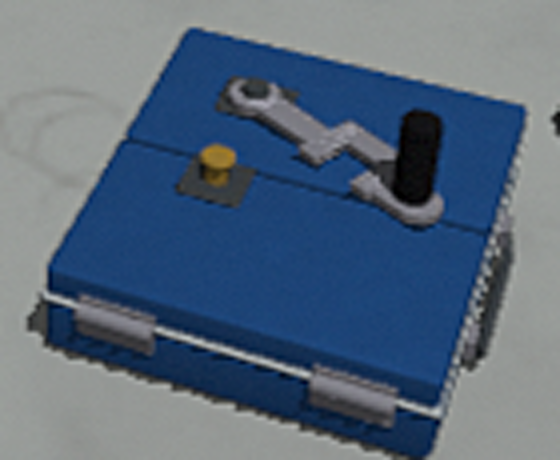

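Both views show the knob, the pivot ring at za (349,131) and zb (253,90), and the stud head at za (226,150) and zb (217,157).

Run:
```python
from h import *
np.set_printoptions(precision=1,suppress=True)
S=lambda u,v:(180+(u+.5)/4-.5,265+(v+.5)/4-.5); D=lambda u,v:(320+(u+.5)/4-.5,250+(v+.5)/4-.5)
# masks
for n,f,(x0,y0,x1,y1) in [("scene","pics/scene0.png",(235,318,262,350)),("side","pics/side0.png",(412,270,435,305))]:
    im=cv2.imread(f);g=im[y0:y1,x0:x1].max(2);m=(g<45).astype(np.uint8)
    k,l,st,c=cv2.connectedComponentsWithStats(m);i=1+st[1:,4].argmax();print(n,st[i]+[x0,y0,0,0,0],c[i]+[x0,y0])
    globals()[n]=c[i]+[x0,y0]
print("knob c",tri(scene,side), onz("scene",scene,71.5),onz("side",side,71.5))
print("stud",tri(S(226,150),D(217,157)),onz("scene",S(226,150),57),onz("side",D(217,157),57))
print("piv",tri(S(349,131),D(253,90)),onz("scene",S(349,131),57),onz("side",D(253,90),57))
# lid top corners z=45
cs=[onz("scene",S(*c),45)[:2] for c in [(58,110),(432,43),(507,350),(88,430)]]
print(np.array(cs)); print([np.linalg.norm(cs[i]-cs[(i+1)%4]) for i in range(4)])
cs=[onz("side",D(*c),45)[:2] for c in [(190,29),(525,105),(440,388),(51,280)]]
print(np.array(cs)); print([np.linalg.norm(cs[i]-cs[(i+1)%4]) for i in range(4)])
```

```text
scene [246 329  10  16 128] [250.2 336.9]
side [417 278  13  23 220] [423.6 289.1]
knob c (array([443.5, 170.1,  72.6]), np.float64(0.9582835525488854)) [443.5 170.1  71.5] [443.6 168.1  71.5]
stud (array([518.4, 163.9,  59. ]), np.float64(0.6029822713510148)) [519.1 163.7  57. ] [518.6 160.9  57. ]
piv (array([504.5, 109.9,  54.4]), np.float64(1.1290922547237197)) [502.7 110.7  57. ] [505.1 112.9  57. ]
[[578.2 222.8]
 [532.   52.8]
 [386.8  93.3]
 [435.5 262.1]]
[np.float64(176.20793753354246), np.float64(150.7076107065585), np.float64(175.77876070230144), np.float64(148.0644574624873)]
[[533.   53.4]
 [391.4  88.9]
 [437.7 264.1]
 [577.5 230.6]]
[np.float64(146.00188953433707), np.float64(181.26860481717966), np.float64(143.6998453476213), np.float64(182.74931236215767)]
```

Measurements agree with the given sizes:

| Check | Measured | Given |
|---|---|---|
| Pivot to stud | about 55 mm | 55 mm |
| Pivot to knob | about 85 mm | 85 mm |
| Knob height z | 72.6 | 71.5 |

The pivot is at (504,110.5) and the knob at (443.5,170). The case's +y heads about 74.4° and the knob about 135.5°, so the hook is open about 61°. I'll straddle the knob and follow the arc. First comes the transit, high up.

Request:
arm_command(
  increments=[
    [[-2.6,-3.6,0],0],
    [[-2.6,-3.6,0],0],
    [[-2.6,-3.6,0],0],
    [[-2.6,-3.6,0],0],
    [[-2.6,-3.6,0],0],
    [[-2.6,-3.6,0],0],
    [[-2.6,-3.6,0],0],
    [[-2.6,-3.6,0],0],
    [[-2.6,-3.6,0],0],
    [[-2.6,-3.6,0],0],
  ],
  gripper=0.4,
)

```text
t: 1.15
ee_pos: [476.2, -192.8, 220.3]
orientation: [2.598, -1.766, -0.002]
ft_force: [0.9, -0.4, 0.4]
width: 35.2
```

Request:
arm_command(
  increments=[
    [[-4.4,-1.3,0],0],
    [[-4.4,-1.3,0],0],
    [[-4.4,-1.3,0],0],
    [[-4.4,-1.3,0],0],
    [[-4.4,-1.3,0],0],
    [[-4.4,-1.3,0],0],
    [[-4.4,-1.3,0],0],
    [[-4.1,-1.2,0],0],
    [[0,0,0],-8.5],
    [[0,0,0],-8.5],
    [[0,0,0],-8.5],
    [[0,0,0],-8.5],
    [[0,0,0],-8.5],
    [[0,0,0],-8.5],
    [[0,0,0],-8.5],
    [[0,0,0],-8.5],
    [[0,0,0],-8.5],
    [[0,0,0],-8.5],
  ],
)

```text
t: 2.95
ee_pos: [440.5, 190.5, 218.8]
orientation: [-3.104, -0.485, 0.001]
ft_force: [0.5, 0.6, 0.3]
width: 35.2
```

Request:
arm_command(
  increments=[
    [[0,0,0],-8.5],
    [[0,0,0],-8.5],
    [[0,0,0],-8.5],
    [[0,0,0],-1.5],
    [[0,0,0],0],
    [[0,0,0],0],
  ],
)

```text
t: 3.55
ee_pos: [439.5, 190.1, 217.9]
orientation: [-2.899, -1.209, 0.005]
ft_force: [-0.3, 0.6, 0.2]
width: 35.6
```

```bash
cat >> h.py <<'E'
def Tw(o):
    T=np.eye(4);T[:3,:3]=cv2.Rodrigues(np.array(o["orientation"]))[0];T[:3,3]=o["ee_pos"];return T
E
python3 - <<'E'
from h import *
np.set_printoptions(precision=1,suppress=True)
o=get_obs();im=get_image("wrist");cv2.imwrite("pics/w1.png",im[:,:,::-1]);np.save("o1.npy",o,allow_pickle=True)
T=Tw(o);print(T,o["t"]);W=T@camera_params("wrist")["T_tool_cam"]
R=W[:3,:3].T;t=-R@W[:3,3]
for X in [(443.5,170.1,90),(518.8,163.5,57),(504,110.5,57)]:
    print(X,cv2.projectPoints(np.array([X]),cv2.Rodrigues(R)[0],t,camera_params("wrist")["K"],None)[0].ravel())
E
```

```text
[[  0.7   0.7  -0.  439.5]
 [  0.7  -0.7  -0.  190.1]
 [ -0.   -0.   -1.  217.9]
 [  0.    0.    0.    1. ]] 3.55
(443.5, 170.1, 90) [268.4 224.3]
(518.8, 163.5, 57) [313.8 265.7]
(504, 110.5, 57) [270.5 287.6]
```

View pics/w1.png

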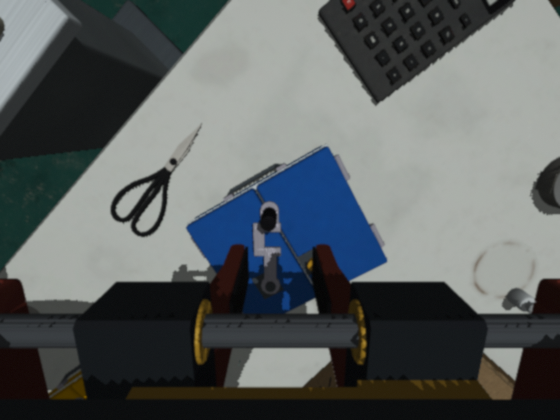

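The wrist view shows the knob top at about (268,222), which agrees with the predicted (268,224). Next I'll line up over it.

Request:
arm_command(
  increments=[
    [[-1.1,1.7,0],0],
    [[0,0,0],0],
    [[0,0,3],0],
    [[0,0,2],0],
    [[0,0,0],0],
  ],
)

```text
t: 4.1
ee_pos: [444.9, 171.2, 167.7]
orientation: [-2.901, -1.202, -0.001]
ft_force: [0.5, 0.4, 0.3]
width: 35.2
```

Request:
arm_command(
  increments=[
    [[-0.2,0,3],0],
    [[0,0,3],0],
    [[0,0,2.5],0],
    [[0,0,1],0],
    [[0,0,0],0],
  ],
)

```text
t: 4.6
ee_pos: [447.1, 172.8, 73.9]
orientation: [-2.902, -1.199, -0.011]
ft_force: [1.0, -0.6, 0.3]
width: 35.6
```

Run:
```python
from h import *
o=get_obs();print(o["ee_pos"],o["ft_force"])
cv2.imwrite("pics/w2.png",get_image("wrist")[:,:,::-1])
```

```text
[447.05899389 172.75671117  73.9376028 ] [ 0.98445961 -0.56994716  0.28622812]
```

View pics/w2.png

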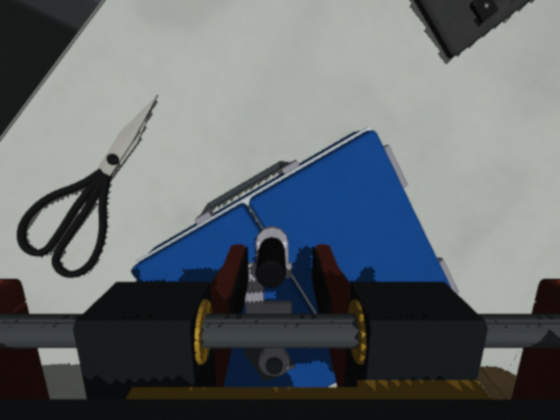

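The knob sits between the fingers: its top is at about (271,265), between tips at about (240,250) and (322,250). I'll lower a little more and begin the swing, with the -x finger pushing.

Request:
arm_command(
  increments=[
    [[0,0,0.6],0],
    [[0.2,0,0],0],
    [[0.6,0.1,0],4],
    [[0.6,0.1,0],4],
    [[0.6,0.1,0],4],
    [[0.6,0.1,0],4],
    [[0,0,0],0],
  ],
)

```text
t: 5.35
ee_pos: [473.8, 188.2, 74.6]
orientation: [-3.043, -0.766, -0.024]
ft_force: [1.2, -0.6, -0.6]
width: 35.0
```

```bash
cat > st.py <<'E'
from h import *
np.set_printoptions(precision=1,suppress=True)
piv=np.array([504,110.5]);th0=74.4
o=get_obs();T=Tw(o);yaw=np.degrees(np.arctan2(T[1,0],T[0,0]));p=T[:2,3]-9.6*T[:2,0]
r=p-piv;print("t",o["t"],"tcp",T[:3,3],"yaw",yaw,"F",o["ft_force"],"w",o["width"]);print("contact knob r",np.linalg.norm(r),"theta-th0",np.degrees(np.arctan2(r[1],r[0]))-th0,"yaw+90-th0",yaw+90-th0)
E
python3 st.py
```

```text
t 5.35 tcp [473.8 188.2  74.6] yaw 28.26959950990203 F [ 1.2 -0.6 -0.6] w 35.03142969868077
contact knob r 82.68379676509622 theta-th0 43.4530556563612 yaw+90-th0 43.86959950990203
```

Request:
arm_command(
  increments=[
    [[0.6,0,0.3],4],
    [[0.6,0,0.2],4],
    [[0.6,0.1,0.1],4],
    [[0.6,0.1,0],4],
    [[0.6,0.1,0],4],
    [[0,0,0],0],
  ],
)

```text
t: 5.95
ee_pos: [503.2, 195.9, 72.2]
orientation: [-3.127, -0.224, -0.026]
ft_force: [-0.3, 0.8, -0.2]
width: 35.2
```

```bash
python3 st.py
python3 - <<'E'
from h import *
a=get_image("scene")[230:400,160:340];cv2.imwrite("pics/s2.png",cv2.resize(a,None,fx=3,fy=3)[:,:,::-1])
E
```

```text
t 5.95 tcp [503.2 195.9  72.2] yaw 8.197331093721381 F [-0.3  0.8 -0.2] w 35.21963418718545
contact knob r 84.65046341044709 theta-th0 22.608956749125525 yaw+90-th0 23.79733109372137
```

View pics/s2.png

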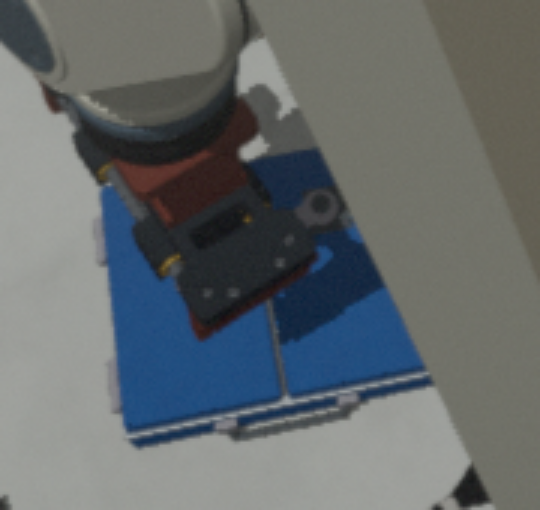

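The knob is hidden by the gripper, but the hook has left its old place and only the pivot ring still shows, at about (322,205). I'll carry on, then finish slowly.

Request:
arm_command(
  increments=[
    [[0.6,0.1,0.1],4],
    [[0.6,0.1,0],4],
    [[0.6,0.1,0],4],
    [[0.6,0.1,0],4],
    [[0.3,0,0],2],
    [[0,0,0],0],
    [[0,0,0],0],
  ],
)

```text
t: 6.7
ee_pos: [526.8, 191.8, 72.7]
orientation: [-3.123, 0.251, -0.02]
ft_force: [-0.0, -0.6, -0.5]
width: 35.4
```

```bash
python3 st.py
python3 - <<'E'
from h import *
cv2.imwrite("pics/w3.png",get_image("wrist")[:,:,::-1])
E
```

```text
t 6.7 tcp [526.8 191.8  72.7] yaw -9.2050216797892 F [-0.  -0.6 -0.5] w 35.354994383334606
contact knob r 83.91244005911925 theta-th0 6.473299076311832 yaw+90-th0 6.394978320210797
```

View pics/w3.png

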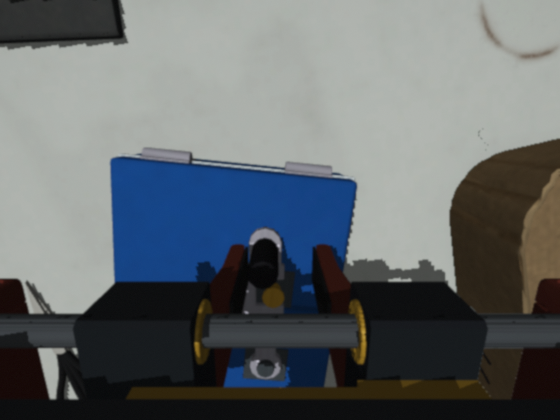

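The knob is at about (264,255) against the left finger, and the stud at about (274,297) is nearly in the jaw. By arm pose about 6° remains. I'll take small pushes and watch the force.

Request:
arm_command(
  increments=[
    [[0.3,0,0],2],
    [[0.3,0.1,0],2],
    [[0,0,0],0],
  ],
)

```text
t: 7.05
ee_pos: [531.6, 189.8, 72.9]
orientation: [-3.113, 0.359, -0.018]
ft_force: [-0.9, -0.4, 1.5]
width: 35.5
```

```bash
python3 st.py
```

```text
t 7.05 tcp [531.6 189.8  72.9] yaw -13.14929353630482 F [-0.9 -0.4  1.5] w 35.46426013270884
contact knob r 83.46585725502682 theta-th0 2.9843425807023465 yaw+90-th0 2.4507064636951696
```

Request:
arm_command(
  increments=[
    [[0.2,0,0],1],
    [[0.2,0,0],1],
    [[0,0,0],0],
  ],
)

```text
t: 7.35
ee_pos: [534.7, 188.6, 72.8]
orientation: [-3.106, 0.415, -0.015]
ft_force: [-1.4, 0.9, 0.7]
width: 35.2
```

```bash
python3 st.py
```

```text
t 7.35 tcp [534.7 188.6  72.8] yaw -15.218570650358675 F [-1.4  0.9  0.7] w 35.18785291393246
contact knob r 83.42221964395755 theta-th0 0.7247099198047806 yaw+90-th0 0.3814293496413228
```

Request:
arm_command(
  increments=[
    [[0.2,0,0],0],
    [[0.1,0,0],0],
    [[0,0,0],0],
  ],
)

```text
t: 7.65
ee_pos: [534.6, 188.6, 72.6]
orientation: [-3.106, 0.415, -0.005]
ft_force: [-1.4, -0.4, -0.1]
width: 35.0
```

```bash
python3 st.py
```

```text
t 7.65 tcp [534.6 188.6  72.6] yaw -15.230146336547202 F [-1.4 -0.4 -0.1] w 35.04761223634701
contact knob r 83.4411708308743 theta-th0 0.7929072087701599 yaw+90-th0 0.3698536634527869
```

Request:
arm_command(
  increments=[
    [[0.4,0,0],0],
    [[0.4,0,0],0],
  ],
)

```text
t: 7.85
ee_pos: [535.3, 188.2, 71.9]
orientation: [-3.106, 0.419, 0.018]
ft_force: [-18.3, 12.7, 14.3]
width: 35.4
```

```bash
python3 st.py;  python3 - <<'E'
from h import *
cv2.imwrite("pics/w4.png",get_image("wrist")[:,:,::-1])
E
```

```text
t 7.85 tcp [535.3 188.2  71.9] yaw -15.378744444943907 F [-18.3  12.7  14.3] w 35.413085203849754
contact knob r 83.21176535401479 theta-th0 0.2574236553265763 yaw+90-th0 0.2212555550560893
```

View pics/w4.png

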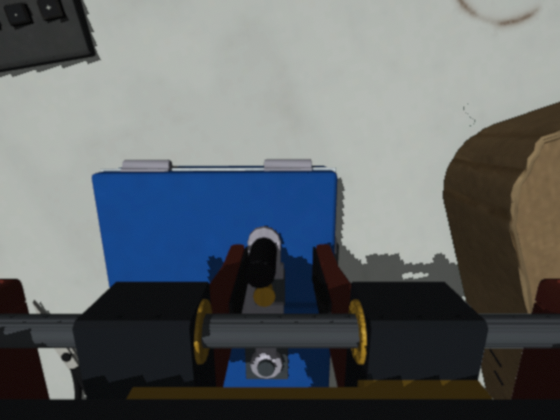

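It is hard against the stop: force about 22 N, pose within 0.3° of closed. Knob (262,255), stud (264,296) and pivot (265,362) are in line. I'll back off to centre and lift straight up.

Request:
arm_command(
  increments=[
    [[-0.6,0,0],0],
    [[-0.3,0,0],0],
    [[0,0,0],0],
  ],
)

```text
t: 8.2
ee_pos: [526.8, 191.1, 72.2]
orientation: [-3.106, 0.417, 0.017]
ft_force: [-0.3, -0.1, 0.4]
width: 35.1
```

```bash
python3 st.py
```

```text
t 8.2 tcp [526.8 191.1  72.2] yaw -15.301571377873925 F [-0.3 -0.1  0.4] w 35.13738242430938
contact knob r 84.20768088996992 theta-th0 6.332608912418891 yaw+90-th0 0.29842862212606747
```

Request:
arm_command(
  increments=[
    [[0,0,-2],0],
    [[0,0,-3],0],
    [[0,0,-4],0],
    [[0,0,-4],0],
    [[0,-3,-3],0],
    [[0,0,0],0],
    [[0,0,0],0],
  ],
)

```text
t: 8.9
ee_pos: [540.3, 217.1, 238.1]
orientation: [-3.106, 0.419, 0.008]
ft_force: [0.3, -0.6, -0.7]
width: 35.4
```

Run:
```python
from h import *
np.set_printoptions(precision=1,suppress=True)
o=get_obs();print(o["t"],o["ee_pos"],o["ft_force"])
im=get_image("wrist");cv2.imwrite("pics/w5.png",im[:,:,::-1])
a=get_image("side");cv2.imwrite("pics/d5.png",a[:,:,::-1])
W=Tw(o)@camera_params("wrist")["T_tool_cam"];R=W[:3,:3].T;t=-R@W[:3,3]
for X in [(526.9,192.4,90),(526.9,192.4,57),(518.8,163.5,57),(504,110.5,57)]:
    print(X,cv2.projectPoints(np.array([X]),cv2.Rodrigues(R)[0],t,camera_params("wrist")["K"],None)[0].ravel(),proj("side",X))
```

```text
8.9 [540.3 217.1 238.1] [ 0.3 -0.6 -0.7]
(526.9, 192.4, 90) [275.2 228.6] [369.2 283.7]
(526.9, 192.4, 57) [275.8 219.6] [367.8 300.8]
(518.8, 163.5, 57) [275.8 244.6] [373.7 289.8]
(504, 110.5, 57) [275.9 287.9] [383.6 271.4]
```

View pics/w5.png

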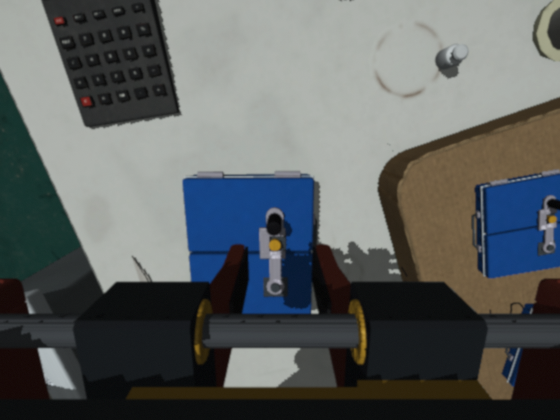

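View pics/d5.png

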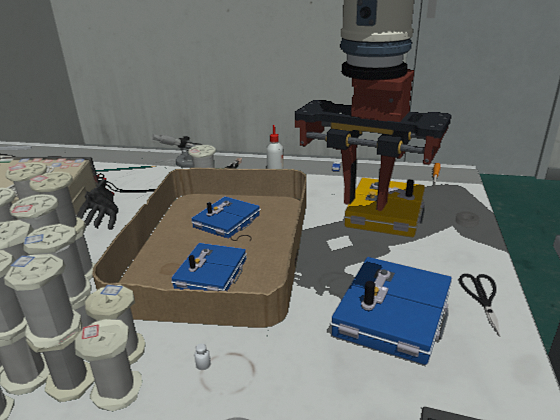

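The knob is now at side (369,293), with the stud in the jaw, and the yellow knob is unchanged at side (409,187). I'll measure both before handing in.

Run:
```python
from h import *
np.set_printoptions(precision=1,suppress=True)
def blob(f,b):
    x0,y0,x1,y1=b;im=cv2.imread(f);m=(im[y0:y1,x0:x1].max(2)<45).astype(np.uint8)
    k,l,st,c=cv2.connectedComponentsWithStats(m);i=1+st[1:,4].argmax();return c[i]+[x0,y0],st[i]
c,s=blob("pics/d5.png",(360,278,380,310));p=onz("side",c,71.5);print(c,s,p)
r=p[:2]-[504,110.5];print(np.linalg.norm(r),np.degrees(np.arctan2(r[1],r[0]))-74.4)
for f in ["side0","d5"]: print(f,blob(f"pics/{f}.png",(400,172,418,202)))
a=cv2.imread("pics/w5.png")[170:310,180:330];cv2.imwrite("pics/w5z.png",cv2.resize(a,None,fx=4,fy=4,interpolation=cv2.INTER_CUBIC))
```

```text
[368.9 292.3] [  4   3  11  24 211] [526.3 189.6  71.5]
82.21138515780456 -0.14677056463662552
side0 (array([409.1, 187.9]), array([  5,   8,   9,  17, 104], dtype=int32))
d5 (array([409.1, 188.3]), array([  5,   8,   9,  17, 113], dtype=int32))
```

View pics/w5z.png

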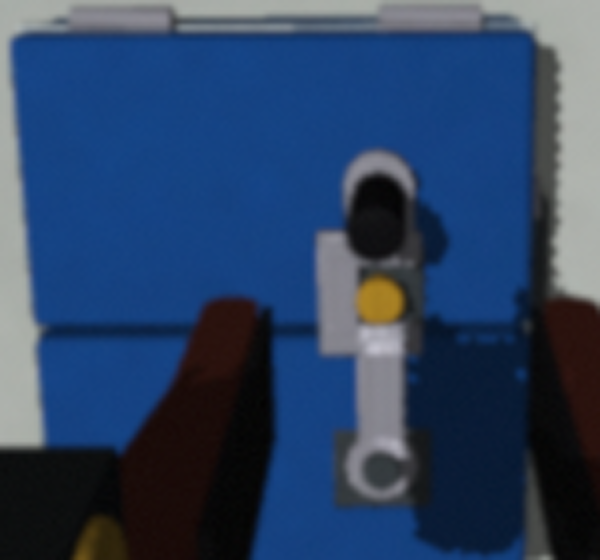

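The stud, at zoom (381,300), sits at the bottom of the jaw in line with the pivot and knob. The yellow knob has shifted less than half a pixel. I'm handing in.

```bash
python3 -c "
from workcell import *
print(get_obs()['t'],get_obs()['ft_force']);print(close_job())"
```

```text
9.0 [0.61632611 0.56580678 0.31173177]
the job is handed in; nothing more can be done
None
```

The blue case's hook is closed on its brass stud and released. I handed the job in at about 9 s; it returned no verdict. I straddled the knob with part-open fingers, swung it about 61° clockwise to its stop, then backed off and lifted clear.

- **Hook closed:** it met the stop at about 22 N. Afterwards the side picture put it at -0.1° from closed, and the wrist picture shows the stud at the bottom of the jaw.
- **Robot clear:** the tool is at z = 238 mm, and the force reading is under 1 N, which is noise level.
- **Yellow case:** its knob moved less than half a pixel between the first and last side pictures.
- **Small disagreement:** the last side picture gave a pivot-to-knob distance of 82 mm instead of 85 mm. That is about what the 2 mm calibration allows, and it hardly affects the angle.

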